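# Get the doming block from behind the finished pieces

### The arm

A 6-joint arm with a two-finger parallel gripper is mounted at the origin on the work surface. World frame = base frame: x ahead of the robot, y to its left, z up, the work surface at z = 0. Lengths are in m, angles in degrees, forces in N, time in s.
With the tool pointing down it reaches from about 0.3 to 0.75 m from the base axis. Payload 8.5 kg.
Tool frame: the origin (TCP) lies between the finger pads; the fingertips stand env.finger_overhang ahead of it and the grasp point (between the pads) lies 2 mm behind it (env.finger_overhang is the distance from the TCP to the fingertips, in m); z points along the fingers, y is the line along which they close (so a half turn about z gives the same grasp; the last joint's range is limited). The gripper opens to 85 mm and grips with 20 to 120 N. Pads are 22 mm wide; open, the fingers measure 114 mm over their backs; the gripper's body (76 mm by 85 mm) begins 54 mm behind the grasp point. The pads swing forward as they close: fully open they stand 13 mm farther back than shut.
Start: joints at [-82.695, 21.807, 74.336, -0, 83.858, -12.336], TCP at [0.185, -0.518, 0.223] pointing down, gripper open.
Joint ranges: [-178.18, 178.18], [-50.72, 133.34], [12.68, 142.11], [-81.47, 261.47], [9.98, 163.14], [-165.26, 165.26]. Speed limits (degrees/s): [136.94, 136.94, 180, 180, 180, 180].

### API

Orientations are given as a 3x3 rotation matrix whose columns are the frame's x, y, z axes.
In Python, from rig import env gives the robot as it stands. The module is installed in compiled form; this text tells all that it offers.
- The arm moves only by the tool jog_arm, never from a script. Its arguments are lists of equal length, an entry for each row: "hand": the finger opening in m, from 0 to 0.0854; "travel": the shift along the world's x, y, z in m, a list of three; "yaw": the turn about the world's z in rad. A call has exactly 5 rows; each row shifts and turns the commanded pose from where the row before left it; what a row does not reach is not made up. A row lasts 1/8 s, in which the tool goes at most 62.5 mm and 10.7 degrees, less where a joint would pass 70% of its speed; a pose out of reach is approached as far as the arm can. A call is refused whole if a number of a shift passes 0.0625 or a number of a turn 0.188, either way. A call with a gripper value outside its range is refused whole. The fingers move at their own pace and stop on an object; "grip_force" is the grip in N (left out, the last holds). Time passes only in rows, so rows that do not move let the fingers close, or fill a call up. It gives the time, the measured TCP pose, the force, the opening and the grip force at its end, in the units of the state.
- env.observe(): the state, without advancing time (a new reading comes with each control period).
- env.get_image(name): name is "side" or "top"; returns the picture (420x560x3 uint8, red, green, blue); there is no depth.
- env.calibration(name): a dict with "fx", "fy", "cx", "cy" (pixels), "position" and "rotation" of the camera in the world. Camera axes: x right, y down, z forward; pixel columns grow to the right and rows downward; lengths in m; the calibration is good to about 2 mm. A picture is of the moment at which its call begins. calibration takes no time and is no camera call.
- env.close_job(): hands the job in; it is judged then, once.
The state is a dict: "time_s": time; "q": joint angles; "qvel": joint speeds; "joint_efforts": joint torques, N m; "position": TCP position; "tool_rot": TCP orientation; "ft_force": force on the tool from outside, world axes, zero at the start; "wrist_torque": the same for the moment, N m; "grip_width": finger opening in m; "gripper_force": force on a finger pad.
Only numpy, scipy, OpenCV 4.12 (cv2) and the standard library are available. Lean on these libraries where they do the work, as an engineer would, in place of code of your own. Each camera call takes 0.05 s, during which the arm holds its last target. There are 200 camera calls.

### The job

I need the dark doming block that lies on the bench board behind the brass lamp, the copper pot and the bronze bell. Clear all three of them off into the felt-lined tray, then set the block, hollows up, in the middle of the rubber pad and lengthwise along it, and after that put the lamp, the pot and the bell back, each upright on the very felt spot it came from. Set things down rather than drop them, tip nothing over, and leave the hammer, the wax tin and the punch can where they are.

Things in the scene. Friction and masses are not known exactly. Their poses are not given: they have to be found in the camera images.
- lamp: Brass butter lamp: yellow metal goblet standing on its foot, solid, 92 mm tall, about 0.28 kg, round about z. Foot 54 mm across, thin stem up to 41 mm, cup widening to a straight-sided rim 57 mm across from 64 mm up to the top: grip it there. Origin: centre of its underside, z up. Starts on one of the board's felt spots.
- pot: Copper water pot: reddish metal, standing upright, solid, 100 mm tall, about 0.26 kg, round about z. Foot 44 mm across, belly 60 mm across at 38 mm, straight neck 40 mm across from 70 mm up to the top: grip it by the neck. Origin: centre of its underside, z up. Starts on one of the board's felt spots.
- bell: Hand bell of very dark bronze with two small brass bands, standing mouth down, 110 mm tall, about 0.35 kg, round about z. Mouth 62 mm across, body up to 53 mm, then a straight upright handle 16 mm thick from 57 to 104 mm: grip it there. Origin: centre of its underside, z up. Starts on one of the board's felt spots.
- block: Doming block: dark wood bar 46 mm (x) by 150 mm (y, long axis) by 40 mm tall with three round hollows in its top, about 0.3 kg; grip it across its 46 mm width. Origin: centre of its underside, z up. Starts on the board about 10 mm behind lamp, pot and bell, along their row within 3 degrees: a finger fits in front of it only when they are gone; over 35 mm is free behind it.
- board: Light wood bench board, fixed, 190 mm (x, front to back, -x towards the robot) by 320 mm (y); standing surface 20 mm above its origin (centre of underside). Lip 12 mm high, 8 mm thick along the back edge and rear part of the ends. Three green felt spots, 66 mm across, at x = -50 mm, y = -74, 0, +74 mm; lamp, pot and bell stand on them in any order, within 5 mm of the middle.
- tray: Shallow dark wood tray with red felt inside, fixed, open on top, 270 mm (x) by 120 mm (y) outside, 24 mm high, walls and floor 7 mm thick (inside 256 by 106 mm, floor 7 mm above its origin). Empty at the start, room for the three pieces side by side along x. Lies left or right of the board. Origin: centre of its underside, z up.
- pad: Black rubber bench pad with thin grey cross lines, fixed, 210 mm (its x, the long axis) by 100 mm (its y), 8 mm thick, its top 8 mm above its origin. It lies on the other side of the board than the tray. Origin: centre of its underside, z up.
- wax_tin: Bystander: small round tin with yellow lid, 50 mm across, 36 mm tall, standing on the board's rear part beyond the left (+y) end of the block. Not to be moved. Origin: centre of its underside.
- hammer: Bystander: chasing hammer with wooden handle and steel head, 270 mm long, 26 mm tall, lying on the bench between robot and board, roughly across. Not to be moved. Origin: on the handle's middle, at bench level; its x axis points to the head (head at +105 mm).
- punch_can: Bystander: blue can full of steel punches, 74 mm across, 140 mm tall with the punches, standing on the bench behind and to one side of the board. Not to be moved. Origin: centre of its underside.

How it is judged (in metres and radians):
On the way, in this order (a step that is already met when the one before it is completed fails the run):
1. lamp, pot and bell all stand released in the tray, the block not yet taken (x of lamp in the frame of tray between -0.126 and 0.126 m and y of lamp in the frame of tray between -0.051 and 0.051 m and z of lamp in the frame of tray between 0.003 and 0.012 m and angle between each of lamp, pot, bell's own z axis and vertical below 0.1 rad and contact force between the fingers and lamp below 0.5 N and linear speed of each of lamp, pot, bell below 0.03 m/s and angular speed of each of lamp, pot, bell below 0.3 rad/s and x of pot in the frame of tray between -0.126 and 0.126 m and y of pot in the frame of tray between -0.051 and 0.051 m and z of pot in the frame of tray between 0.003 and 0.012 m and contact force between the fingers and pot below 0.5 N and x of bell in the frame of tray between -0.126 and 0.126 m and y of bell in the frame of tray between -0.051 and 0.051 m and z of bell in the frame of tray between 0.003 and 0.012 m and contact force between the fingers and bell below 0.5 N and distance of block from where it was at the start of the episode below 0.03 m), for 0.2 s.
2. the block lies released in the middle of the pad, lengthwise, while lamp, pot and bell wait in the tray (horizontal distance between block and pad below 0.015 m and angle between the y axis of block and the x axis of pad, either way round below 0.17 rad and angle between each of block, lamp, pot, bell's own z axis and vertical below 0.1 rad and z of block in the frame of pad between 0.004 and 0.013 m and contact force between the fingers and block below 0.5 N and linear speed of each of block, lamp, pot, bell below 0.03 m/s and angular speed of each of block, lamp, pot, bell below 0.3 rad/s and x of lamp in the frame of tray between -0.126 and 0.126 m and y of lamp in the frame of tray between -0.051 and 0.051 m and z of lamp in the frame of tray between 0.003 and 0.012 m and contact force between the fingers and lamp below 0.5 N and x of pot in the frame of tray between -0.126 and 0.126 m and y of pot in the frame of tray between -0.051 and 0.051 m and z of pot in the frame of tray between 0.003 and 0.012 m and contact force between the fingers and pot below 0.5 N and x of bell in the frame of tray between -0.126 and 0.126 m and y of bell in the frame of tray between -0.051 and 0.051 m and z of bell in the frame of tray between 0.003 and 0.012 m and contact force between the fingers and bell below 0.5 N), for 0.2 s.
At the end, for the whole second after the job is handed in: The block lies flat on the pad, hollows up, its middle within 15 mm of the pad's middle and its long axis within 0.17 rad of the pad's; lamp, pot and bell each stand upright (within 0.1 rad) within 15 mm of where they stood at the start; all released and at rest (horizontal distance between block and pad below 0.015 m and angle between the y axis of block and the x axis of pad, either way round below 0.17 rad and angle between each of block, lamp, pot, bell's own z axis and vertical below 0.1 rad and z of block in the frame of pad between 0.004 and 0.013 m and contact force between the fingers and block below 0.5 N and linear speed of each of block, lamp, pot, bell below 0.03 m/s and angular speed of each of block, lamp, pot, bell below 0.3 rad/s and distance of each of lamp, pot, bell from where it was at the start of the episode below 0.015 m and contact force between the fingers and lamp below 0.5 N and contact force between the fingers and pot below 0.5 N and contact force between the fingers and bell below 0.5 N); the robot touches nothing.
It fails at once if the lamp, pot, bell or block is tipped by more than 0.6 rad (angle between any of lamp, pot, bell, block's own z axis and vertical above 0.6 rad).
It fails at once if the lamp, pot, bell or block is dropped (falls free faster than 0.6 m/s, some 20 mm) ((linear speed of lamp above 0.6 m/s and contact force between the fingers and lamp below 0.05 N) or (linear speed of pot above 0.6 m/s and contact force between the fingers and pot below 0.05 N) or (linear speed of bell above 0.6 m/s and contact force between the fingers and bell below 0.05 N) or (linear speed of block above 0.6 m/s and contact force between the fingers and block below 0.05 N)).
It fails at once if the hammer, wax tin or punch can is moved by more than 15 mm (distance of any of hammer, wax_tin, punch_can from where it was at the start of the episode above 0.015 m).
It also fails if it takes over 144 s, if anything falls off the work surface, if the arm or the gripper's body presses on something with over 40 N, if the wrist force passes 120 N, or if a joint passes its speed limit or range.

## Working session

There is one attempt and no reset: what is moved stays moved. The work goes in short steps, Python scripts to look and compute and a tool call to move; the robot and the scene stay as the last step left them, time stands still between calls to the robot, and variables do not carry over. Pictures are saved under pics/ and viewed, at most 14 in all, crops included, and the job is handed in when it is done.

Besides the shell and the picture viewer there is one more tool, called after ">>>" as a command line: name --pt "numbers of a row" for each row, then --argument value for the rest. jog_arm: Moves the arm, as the interface text tells. Its arguments: {"type":"object","properties":{"hand":{"type":"array"},"travel":{"type":"array"},"yaw":{"type":"array"},"grip_force":{"type":"number"}},"required":["hand","travel","yaw"]}

```bash
mkdir -p pics; python3 - <<'E'
from rig import env
import cv2,numpy as np
for n in("top","side"):
    im=env.get_image(n); np.save(n+"0.npy",im); cv2.imwrite(f"pics/{n}0.png",im[:,:,::-1]); c=env.calibration(n); print({k:np.round(v,4).tolist() for k,v in c.items()})
print(env.finger_overhang); s=env.observe(); print(s["position"],s["tool_rot"],s["grip_width"],s["time_s"])
E
```

```text
{'fx': 398.7608, 'fy': 398.7608, 'cx': 274.8728, 'cy': 210.4287, 'position': [0.4313, 0.0009, 0.9878], 'rotation': [[0.0256, -0.9894, 0.1431], [-0.9997, -0.0261, -0.0013], [0.005, -0.143, -0.9897]]}
{'fx': 452.2266, 'fy': 452.2266, 'cx': 276.308, 'cy': 210.7043, 'position': [0.0202, 0.7962, 0.5914], 'rotation': [[-0.8226, -0.2933, 0.4871], [-0.5683, 0.3972, -0.7206], [0.0179, -0.8696, -0.4934]]}
0.017
[ 0.18482932 -0.51773421  0.22278948] [[ 9.41816751e-01  3.36126724e-01 -1.81261130e-04]
 [ 3.36126678e-01 -9.41815944e-01  1.25830406e-03]
 [ 2.52234998e-04 -1.24601854e-03 -9.99999192e-01]] 0.08555931333063087 0.1
```

View pics/top0.png

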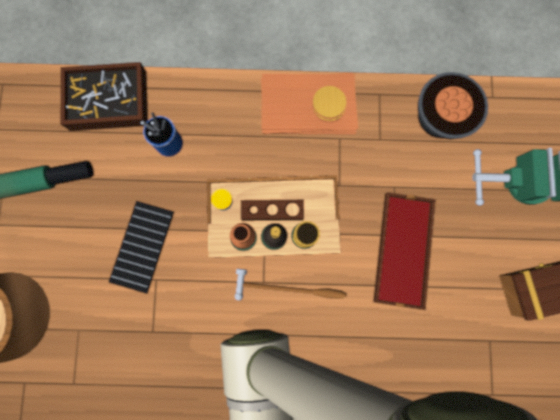

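View pics/side0.png

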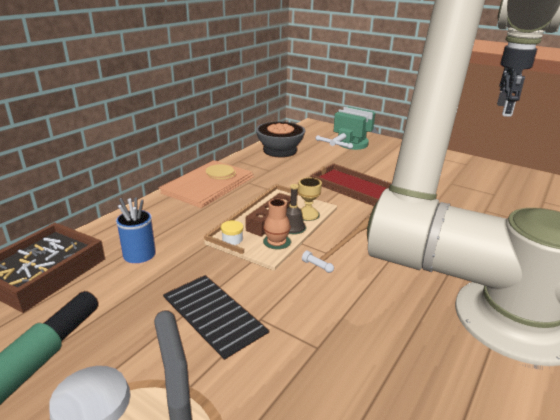

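The top view has the pot at (243,237), bell (274,236), lamp (306,235), block (272,210), wax tin (221,199), hammer head (240,284), pad (141,247) on the +y side and tray (405,250) on the -y side. The arm does not hide any of them. Next I measure with masks and check on an enlarged crop.

```bash
cat > h.py <<'E'
import numpy as np,cv2
from rig import env
def ray(n,uv,z):
    c=env.calibration(n);R=np.array(c["rotation"]);p=np.array(c["position"])
    d=R@np.array([(uv[0]-c["cx"])/c["fx"],(uv[1]-c["cy"])/c["fy"],1]);return p+d*(z-p[2])/d[2]
def proj(n,P):
    c=env.calibration(n);q=np.array(c["rotation"]).T@(np.array(P)-c["position"]);return np.array([c["fx"]*q[0]/q[2]+c["cx"],c["fy"]*q[1]/q[2]+c["cy"]])
def blob(mask,box):
    m=np.zeros(mask.shape,np.uint8);x0,y0,x1,y1=box;m[y0:y1,x0:x1]=mask[y0:y1,x0:x1]
    cs=cv2.findContours(m,cv2.RETR_EXTERNAL,cv2.CHAIN_APPROX_NONE)[0];return max(cs,key=cv2.contourArea)
def shot(n,name,box,s):
    im=env.get_image(n);np.save(name+".npy",im);x0,y0,x1,y1=box
    cv2.imwrite(f"pics/{name}.png",cv2.resize(im[y0:y1,x0:x1,::-1],None,fx=s,fy=s,interpolation=cv2.INTER_CUBIC));return im
E
python3 - <<'E'
from h import *
im=np.load("top0.npy");hsv=cv2.cvtColor(im,cv2.COLOR_RGB2HSV)
cv2.imwrite("pics/c.png",cv2.resize(im[170:270,200:350,::-1],None,fx=5.3,fy=5.3,interpolation=cv2.INTER_CUBIC))
H,S,V=[hsv[...,i].astype(int) for i in range(3)]
def rect(n,m,box,z):
    c=blob(m.astype(np.uint8),box);P=np.array([ray("top",p,z)[:2] for p in c[:,0].astype(float)]).astype(np.float32)
    r=cv2.minAreaRect(P);b=cv2.boxPoints(r);print(n,np.round(r[0],4),np.round(r[1],4),round(r[2],2),np.round(b,3).tolist())
rect("pad",(V<95)&(S<120),(95,190,185,300),.008)
rect("tray",((S>150)&(V<150)),(365,185,445,315),.02)
rect("board",(S<125)&(V>150),(200,172,348,262),.02)
rect("block",(V<110),(232,194,312,222),.06)
E
```

```text
pad [0.4765 0.3244] [0.0991 0.2066] 75.12 [[0.36399999260902405, 0.30300000309944153], [0.5640000104904175, 0.25], [0.5889999866485596, 0.34599998593330383], [0.3889999985694885, 0.39899998903274536]]
tray [ 0.4846 -0.3166] [0.1213 0.2676] 83.54 [[0.3449999988079071, -0.3619999885559082], [0.6110000014305115, -0.3919999897480011], [0.6240000128746033, -0.2709999978542328], [0.35899999737739563, -0.2409999966621399]]
board [0.5538 0.0039] [0.1862 0.3239] 3.48 [[0.45100000500679016, 0.1599999964237213], [0.47099998593330383, -0.16300000250339508], [0.6570000052452087, -0.15199999511241913], [0.6370000243186951, 0.17100000381469727]]
block [0.5676 0.0065] [0.0452 0.1415] 1.52 [[0.5429999828338623, 0.07699999958276749], [0.546999990940094, -0.06499999761581421], [0.5920000076293945, -0.06400000303983688], [0.5879999995231628, 0.07800000160932541]]
```

View pics/c.png

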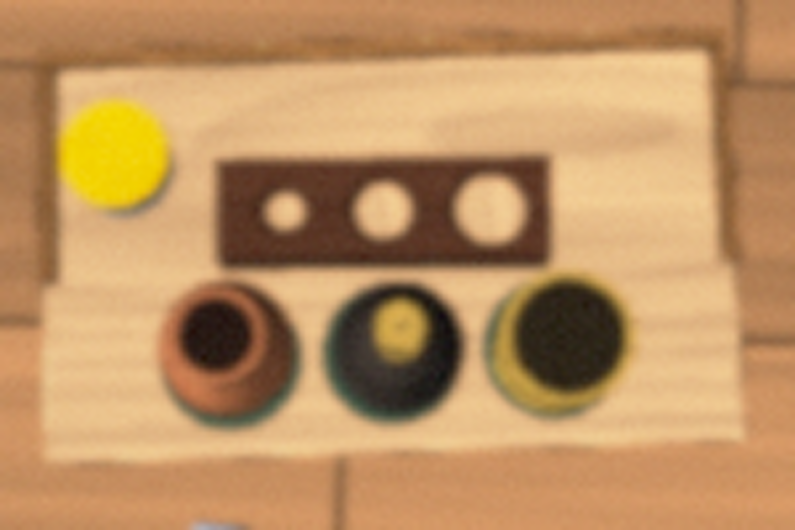

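```bash
python3 - <<'E'
from h import *
C=lambda x,y:((x+.5)/5.3-.5+200,(y+.5)/5.3-.5+170)
im=np.load("side0.npy")
big=cv2.resize(im[160:260,200:350,::-1],None,fx=5.3,fy=5.3,interpolation=cv2.INTER_CUBIC)
D=lambda u:tuple(int(round(t)) for t in((u[0]+.5-200)*5.3-.5,(u[1]+.5-160)*5.3-.5))
for n,c,z in(("pot",(221,333),.12),("bell",(402,327),.128),("lamp",(572,335),.112)):
    P=ray("top",C(*c),z);print(n,P.round(4))
    for zz in(.02,z): cv2.circle(big,D(proj("side",[P[0],P[1],zz])),4,(255,255,0),-1)
for c in[(218,158),(550,158),(549,266),(218,265)]:
    P=ray("top",C(*c),.06);print("blk",P.round(4)); cv2.circle(big,D(proj("side",P)),4,(255,0,255),-1)
print("boardfront",ray("top",C(45,460),.02).round(4),ray("top",C(742,438),.02).round(4))
print("tin",ray("top",C(114,155),.056).round(4))
h=np.load("top0.npy")
print("hammer",ray("top",(240,284),.02),ray("top",(345,294),.02),"can top",ray("top",(155,128),.12),ray("top",(168,148),.02))
cv2.imwrite("pics/s.png",big)
E
```

```text
pot [0.5064 0.0718 0.12  ]
bell [ 0.5101 -0.0026  0.128 ]
lamp [ 0.5101 -0.0733  0.112 ]
blk [0.5896 0.081  0.06  ]
blk [ 0.5935 -0.0669  0.06  ]
blk [ 0.5451 -0.0672  0.06  ]
blk [0.5417 0.0791 0.06  ]
boardfront [0.4551 0.1577 0.02  ] [ 0.4733 -0.1594  0.02  ]
tin [0.5904 0.1278 0.056 ]
hammer [0.39161752 0.07837969 0.02      ] [ 0.37454147 -0.17247462  0.02      ] can top [0.73806571 0.27584287 0.12      ] [0.7221884  0.27143429 0.02      ]
```

View pics/s.png

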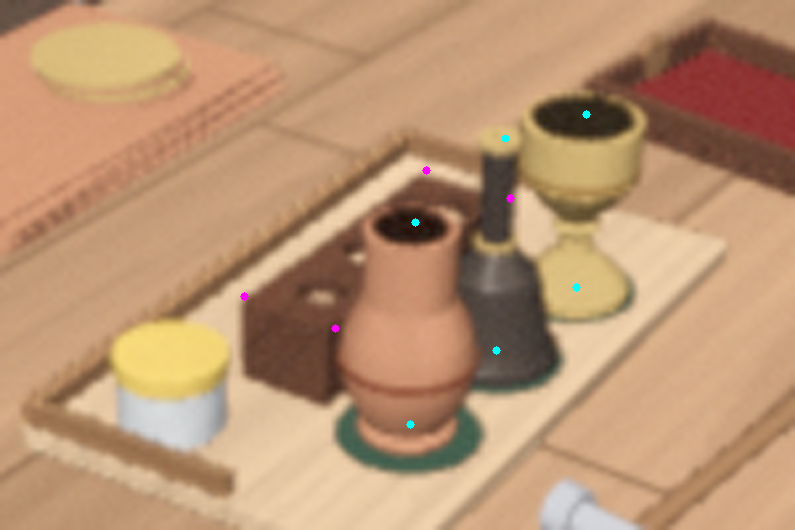

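The side view confirms the top-view positions to within about 2 mm: the cyan points sit on the rims and feet at (415,222), (505,138) and (586,114), and the block corners also fit. I go to the lamp first, closing the fingers along world x.

>>> jog_arm --hand '[0.085, 0.085, 0.085, 0.085, 0.085]' --pt "0.0325 0.0444 -0.003" --pt "0.0325 0.0444 -0.003" --pt "0.0325 0.0444 -0.003" --pt "0.0325 0.0444 -0.003" --pt "0.0325 0.0444 -0.003" --yaw '[0.175, 0.175, 0.175, 0.175, 0.175]' --grip_force 40

```text
time_s: 0.72
position: [0.3481, -0.2944, 0.2081]
tool_rot: [[0.341, 0.94, -0.0], [0.94, -0.341, 0.0], [0.0, -0.0, -1.0]]
ft_force: [0.3, 0.4, -0.7]
grip_width: 0.0852
gripper_force: 0.0
```

>>> jog_arm --hand '[0.085, 0.085, 0.085, 0.085, 0.085]' --pt "0.0325 0.0444 -0.003" --pt "0.0325 0.0444 -0.003" --pt "0.0325 0.0444 -0.003" --pt "0.0325 0.0444 -0.003" --pt "0.0325 0.0444 -0.003" --yaw '[0.175, 0.175, 0.003, 0, 0]'

```text
time_s: 1.35
position: [0.5106, -0.0723, 0.193]
tool_rot: [[-0.0, 1.0, -0.0], [1.0, 0.0, 0.0], [0.0, -0.0, -1.0]]
ft_force: [0.4, -0.8, 0.7]
grip_width: 0.0852
gripper_force: 0.0
```

>>> jog_arm --hand '[0.085, 0.085, 0.085, 0.085, 0.085]' --pt "0 -0.001 -0.03" --pt "0 0 -0.03" --pt "0 0 -0.025" --pt "0 0 -0.014" --pt "0 0 0" --yaw '[0, 0, 0, 0, 0]'

```text
time_s: 1.98
position: [0.5096, -0.0749, 0.0938]
tool_rot: [[0.0, 1.0, -0.001], [1.0, -0.0, 0.001], [0.001, -0.001, -1.0]]
ft_force: [0.7, -0.5, 1.1]
grip_width: 0.0854
gripper_force: 0.0
```

>>> jog_arm --hand '[0.066, 0.062, 0.058, 0.054, 0.05]' --pt "0 0 0" --pt "0 0 0" --pt "0 0 0" --pt "0 0 0" --pt "0 0 0" --yaw '[0, 0, 0, 0, 0]' --grip_force 30

```text
time_s: 2.6
position: [0.5099, -0.0751, 0.0952]
tool_rot: [[-0.0, 1.0, 0.001], [1.0, 0.0, -0.001], [-0.001, 0.001, -1.0]]
ft_force: [-2.6, 0.4, 7.6]
grip_width: 0.0549
gripper_force: 30.5
```

>>> jog_arm --hand '[0.05, 0.05, 0.05, 0.05, 0.05]' --pt "0 0 0.01" --pt "0 0 0.02" --pt "0 0 0.02" --pt "0.0039 -0.017 0" --pt "0.008 -0.034 0" --yaw '[0, 0, 0, 0, 0]'

```text
time_s: 3.22
position: [0.5217, -0.1266, 0.1439]
tool_rot: [[-0.001, 1.0, -0.001], [1.0, 0.001, 0.0], [0.0, -0.001, -1.0]]
ft_force: [1.0, -0.4, -2.6]
grip_width: 0.0544
gripper_force: 32.4
```

>>> jog_arm --hand '[0.05, 0.05, 0.05, 0.05, 0.05]' --pt "0.0118 -0.05 0" --pt "0.0118 -0.05 0" --pt "0.0118 -0.05 0" --pt "0.008 -0.034 0" --pt "0.0037 -0.016 0" --yaw '[0, 0, 0, 0, 0]'

```text
time_s: 3.85
position: [0.5683, -0.3284, 0.1427]
tool_rot: [[0.002, 1.0, -0.001], [1.0, -0.002, 0.001], [0.001, -0.001, -1.0]]
ft_force: [0.6, 0.4, -3.5]
grip_width: 0.0545
gripper_force: 32.5
```

>>> jog_arm --hand '[0.05, 0.05, 0.05, 0.05, 0.05]' --pt "0 0 -0.02" --pt "0 0 -0.02" --pt "0 0 -0.012" --pt "0 0 -0.005" --pt "0 0 0" --yaw '[0, 0, 0, 0, 0]'

```text
time_s: 4.47
position: [0.569, -0.3259, 0.0875]
tool_rot: [[-0.0, 1.0, 0.0], [1.0, 0.0, -0.0], [-0.0, 0.0, -1.0]]
ft_force: [0.5, -0.3, -2.8]
grip_width: 0.0546
gripper_force: 32.5
```

```bash
python3 - <<'E'
from h import *
s=env.observe();print(s["position"],s["ft_force"])
shot("top","t1",(350,170,450,320),4);shot("side","s1",(260,110,460,240),4)
a=cv2.imread("pics/t1.png");b=cv2.imread("pics/s1.png")
E
```

```text
[ 0.56895309 -0.32591772  0.0874694 ] [ 0.47439472 -0.33204789 -2.81243756]
```

View pics/s1.png

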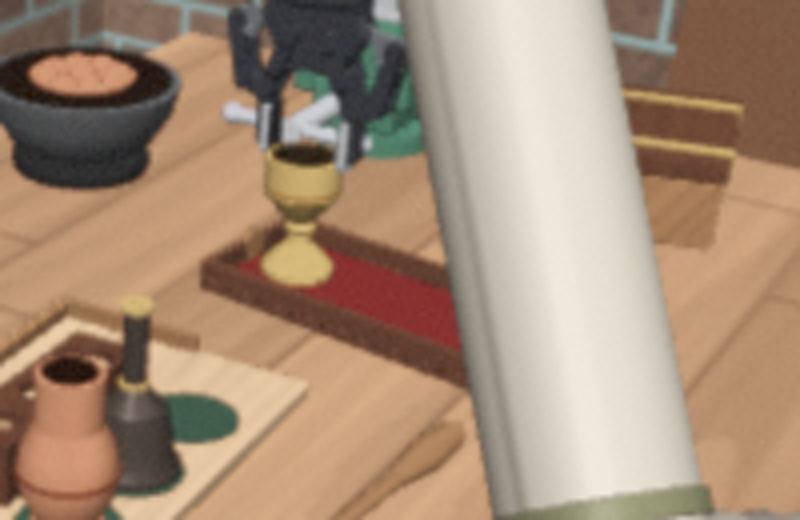

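The lamp hangs upright at (300,210) in the crop, inside the tray and just above the felt. I set it down.

>>> jog_arm --hand '[0.05, 0.05, 0.05, 0.05, 0.05]' --pt "0 0 -0.003" --pt "0 0 -0.002" --pt "0 0 -0.0005" --pt "0 0 0" --pt "0 0 0" --yaw '[0, 0, 0, 0, 0]'

```text
time_s: 5.2
position: [0.5689, -0.3261, 0.0823]
tool_rot: [[0.0, 1.0, 0.0], [1.0, -0.0, -0.001], [-0.001, 0.0, -1.0]]
ft_force: [-2.6, 0.1, 3.9]
grip_width: 0.0549
gripper_force: 33.1
```

>>> jog_arm --hand '[0.06, 0.066, 0.074, 0.08, 0.08]' --pt "0 0 0" --pt "0 0 0" --pt "0 0 0" --pt "0 0 0.02" --pt "0 0 0.04" --yaw '[0, 0, 0, 0, 0]'

```text
time_s: 5.82
position: [0.5683, -0.3255, 0.1409]
tool_rot: [[0.0, 1.0, -0.003], [1.0, -0.0, 0.003], [0.003, -0.003, -1.0]]
ft_force: [-0.0, 0.0, 0.6]
grip_width: 0.0802
gripper_force: 0.0
```

>>> jog_arm --hand '[0.075, 0.075, 0.07, 0.07, 0.07]' --pt "0 0 0.04" --pt "-0.01 0.054 0" --pt "-0.01 0.054 0" --pt "-0.01 0.054 0" --pt "-0.01 0.054 0" --yaw '[0, 0, 0, 0, 0]'

```text
time_s: 6.45
position: [0.5284, -0.1083, 0.1819]
tool_rot: [[0.0, 1.0, 0.0], [1.0, -0.0, 0.0], [0.0, 0.0, -1.0]]
ft_force: [0.2, 0.3, -0.4]
grip_width: 0.07
gripper_force: 0.0
```

>>> jog_arm --hand '[0.06, 0.06, 0.06, 0.06, 0.06]' --pt "-0.01 0.054 0" --pt "-0.009 0.0525 0" --pt "0 0 0" --pt "0 0 0" --pt "0 0 0" --yaw '[0, 0, 0, 0, 0]'

```text
time_s: 7.08
position: [0.5101, -0.0045, 0.1817]
tool_rot: [[0.001, 1.0, 0.0], [1.0, -0.001, -0.0], [-0.0, 0.0, -1.0]]
ft_force: [-0.3, -0.2, 0.9]
grip_width: 0.0601
gripper_force: 0.0
```

```bash
python3 - <<'E'
from h import *
shot("side","s2",(260,110,460,240),4)
E
```

```text
(no output)
```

View pics/s2.png

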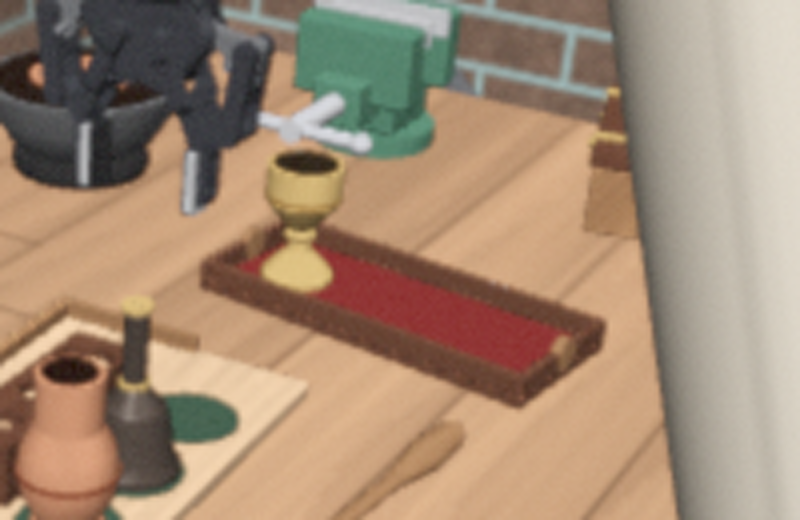

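The lamp stands upright and released at (303,220), well inside the tray. Next is the bell.

>>> jog_arm --hand '[0.06, 0.06, 0.06, 0.06, 0.05]' --pt "0 0.001 -0.025" --pt "0 0 -0.025" --pt "0 0 -0.02" --pt "0 0 -0.01" --pt "0 0 0" --yaw '[0, 0, 0, 0, 0]'

```text
time_s: 7.75
position: [0.5099, -0.0029, 0.1015]
tool_rot: [[0.001, 1.0, -0.001], [1.0, -0.001, 0.0], [0.0, -0.001, -1.0]]
ft_force: [0.0, 0.3, -0.0]
grip_width: 0.05
gripper_force: 0.0
```

>>> jog_arm --hand '[0.035, 0.025, 0.02, 0.014, 0.01]' --pt "0 0 0" --pt "0 0 0" --pt "0 0 0" --pt "0 0 0" --pt "0 0 0" --yaw '[0, 0, 0, 0, 0]' --grip_force 40

```text
time_s: 8.38
position: [0.5098, -0.0025, 0.1022]
tool_rot: [[-0.0, 1.0, 0.0], [1.0, 0.0, -0.0], [-0.0, 0.0, -1.0]]
ft_force: [-2.4, -0.4, 5.2]
grip_width: 0.0139
gripper_force: 39.0
```

>>> jog_arm --hand '[0.01, 0.01, 0.01, 0.01, 0.01]' --pt "0 0 0.01" --pt "0 0 0.02" --pt "0 0 0.02" --pt "-0.0013 -0.017 0" --pt "-0.0028 -0.035 0" --yaw '[0, 0, 0, 0, 0]'

```text
time_s: 9.0
position: [0.5052, -0.055, 0.1511]
tool_rot: [[-0.002, 1.0, -0.001], [1.0, 0.002, 0.0], [0.0, -0.001, -1.0]]
ft_force: [0.2, -1.9, -3.7]
grip_width: 0.0143
gripper_force: 39.4
```

>>> jog_arm --hand '[0.01, 0.01, 0.01, 0.01, 0.01]' --pt "-0.004 -0.05 0" --pt "-0.004 -0.05 0" --pt "-0.004 -0.05 0" --pt "-0.004 -0.05 0" --pt "-0.0028 -0.035 0" --yaw '[0, 0, 0, 0, 0]'

```text
time_s: 9.62
position: [0.4856, -0.2925, 0.1505]
tool_rot: [[0.002, 1.0, -0.002], [1.0, -0.002, 0.001], [0.001, -0.002, -1.0]]
ft_force: [0.0, 0.8, -4.6]
grip_width: 0.0137
gripper_force: 39.4
```

>>> jog_arm --hand '[0.01, 0.01, 0.01, 0.01, 0.01]' --pt "-0.0016 -0.02 0" --pt "-0.0005 -0.007 -0.02" --pt "0 0 -0.02" --pt "0 0 -0.015" --pt "0 0 0" --yaw '[0, 0, 0, 0, 0]'

```text
time_s: 10.25
position: [0.4844, -0.3159, 0.0957]
tool_rot: [[-0.0, 1.0, -0.002], [1.0, 0.0, 0.002], [0.002, -0.002, -1.0]]
ft_force: [-0.2, 0.2, -3.3]
grip_width: 0.0138
gripper_force: 39.4
```

>>> jog_arm --hand '[0.01, 0.01, 0.01, 0.01, 0.01]' --pt "0 0 -0.004" --pt "0 0 -0.002" --pt "0 0 -0.0005" --pt "0 0 0" --pt "0 0 0" --yaw '[0, 0, 0, 0, 0]'

```text
time_s: 10.88
position: [0.4849, -0.3165, 0.0905]
tool_rot: [[0.0, 1.0, 0.0], [1.0, -0.0, -0.0], [-0.0, 0.0, -1.0]]
ft_force: [-0.1, -0.2, -3.5]
grip_width: 0.0142
gripper_force: 39.4
```

>>> jog_arm --hand '[0.01, 0.01, 0.01, 0.01, 0.01]' --pt "0 0 -0.001" --pt "0 0 -0.001" --pt "0 0 -0.0005" --pt "0 0 0" --pt "0 0 0" --yaw '[0, 0, 0, 0, 0]'

```text
time_s: 11.5
position: [0.4851, -0.3168, 0.0893]
tool_rot: [[-0.0, 1.0, 0.001], [1.0, 0.0, -0.002], [-0.002, 0.001, -1.0]]
ft_force: [-2.1, 1.5, 8.6]
grip_width: 0.0141
gripper_force: 40.7
```

>>> jog_arm --hand '[0.02, 0.03, 0.04, 0.04, 0.04]' --pt "0 0 0" --pt "0 0 0" --pt "0 0 0" --pt "0 0 0.02" --pt "0 0 0.04" --yaw '[0, 0, 0, 0, 0]'

```text
time_s: 12.12
position: [0.4843, -0.316, 0.1471]
tool_rot: [[0.0, 1.0, -0.003], [1.0, -0.0, 0.003], [0.003, -0.003, -1.0]]
ft_force: [0.5, -0.6, 0.5]
grip_width: 0.0397
gripper_force: 0.0
```

>>> jog_arm --hand '[0.05, 0.06, 0.07, 0.07, 0.07]' --pt "0 0 0.04" --pt "0.003 0.0555 0" --pt "0.003 0.0555 0" --pt "0.003 0.0555 0" --pt "0.003 0.0555 0" --yaw '[0, 0, 0, 0, 0]'

```text
time_s: 12.75
position: [0.4968, -0.0928, 0.1879]
tool_rot: [[0.0, 1.0, 0.0], [1.0, -0.0, -0.0], [-0.0, 0.0, -1.0]]
ft_force: [1.1, -0.1, -0.6]
grip_width: 0.0699
gripper_force: 0.0
```

>>> jog_arm --hand '[0.07, 0.07, 0.07, 0.07, 0.07]' --pt "0.003 0.0555 0" --pt "0.003 0.0555 0" --pt "0.0033 0.0555 0" --pt "0 0 0" --pt "0 0 0" --yaw '[0, 0, 0, 0, 0]'

```text
time_s: 13.38
position: [0.5062, 0.0718, 0.1877]
tool_rot: [[-0.0, 1.0, -0.0], [1.0, 0.0, -0.0], [-0.0, -0.0, -1.0]]
ft_force: [0.1, 0.2, -0.5]
grip_width: 0.0699
gripper_force: 0.0
```

>>> jog_arm --hand '[0.07, 0.07, 0.07, 0.07, 0.06]' --pt "0 0 -0.025" --pt "0 0 -0.025" --pt "0 0 -0.022" --pt "0 0 -0.013" --pt "0 0 0" --yaw '[0, 0, 0, 0, 0]'

```text
time_s: 14.0
position: [0.5061, 0.0712, 0.1024]
tool_rot: [[0.001, 1.0, -0.001], [1.0, -0.001, 0.0], [0.0, -0.001, -1.0]]
ft_force: [0.4, 0.1, 0.8]
grip_width: 0.0599
gripper_force: 0.0
```

>>> jog_arm --hand '[0.05, 0.045, 0.04, 0.036, 0.032]' --pt "0 0 0" --pt "0 0 0" --pt "0 0 0" --pt "0 0 0" --pt "0 0 0" --yaw '[0, 0, 0, 0, 0]' --grip_force 30

```text
time_s: 14.62
position: [0.5063, 0.0721, 0.1035]
tool_rot: [[-0.0, 1.0, 0.001], [1.0, 0.0, -0.0], [-0.0, 0.001, -1.0]]
ft_force: [-1.1, -0.1, 5.8]
grip_width: 0.0378
gripper_force: 29.6
```

>>> jog_arm --hand '[0.03, 0.03, 0.03, 0.03, 0.03]' --pt "0 0 0.01" --pt "0 0 0.02" --pt "0 0 0.02" --pt "-0.0048 -0.017 0" --pt "-0.0098 -0.035 0" --yaw '[0, 0, 0, 0, 0]'

```text
time_s: 15.25
position: [0.4909, 0.0194, 0.1523]
tool_rot: [[-0.002, 1.0, -0.001], [1.0, 0.002, 0.0], [0.0, -0.001, -1.0]]
ft_force: [0.5, -1.2, -3.2]
grip_width: 0.0374
gripper_force: 30.6
```

>>> jog_arm --hand '[0.03, 0.03, 0.03, 0.03, 0.03]' --pt "-0.014 -0.05 0" --pt "-0.014 -0.05 0" --pt "-0.014 -0.05 0" --pt "-0.014 -0.05 0" --pt "-0.014 -0.05 0" --yaw '[0, 0, 0, 0, 0]'

```text
time_s: 15.88
position: [0.4198, -0.2319, 0.1521]
tool_rot: [[0.001, 1.0, -0.001], [1.0, -0.001, 0.001], [0.001, -0.001, -1.0]]
ft_force: [1.0, -0.3, -2.2]
grip_width: 0.0377
gripper_force: 30.6
```

>>> jog_arm --hand '[0.03, 0.03, 0.03, 0.03, 0.03]' --pt "-0.0126 -0.045 0" --pt "-0.007 -0.025 0" --pt "-0.002 -0.007 -0.02" --pt "0 0 -0.025" --pt "0 0 -0.012" --yaw '[0, 0, 0, 0, 0]'

```text
time_s: 16.5
position: [0.3986, -0.3068, 0.0941]
tool_rot: [[0.001, 1.0, -0.002], [1.0, -0.001, 0.002], [0.002, -0.002, -1.0]]
ft_force: [-0.7, -0.9, -2.9]
grip_width: 0.0374
gripper_force: 30.6
```

>>> jog_arm --hand '[0.03, 0.03, 0.03, 0.03, 0.03]' --pt "0 0 -0.002" --pt "0 0 -0.001" --pt "0 0 -0.0005" --pt "0 0 0" --pt "0 0 0" --yaw '[0, 0, 0, 0, 0]'

```text
time_s: 17.12
position: [0.4, -0.307, 0.0926]
tool_rot: [[-0.0, 1.0, 0.0], [1.0, 0.0, -0.0], [-0.0, 0.0, -1.0]]
ft_force: [-0.1, -1.3, -2.1]
grip_width: 0.0372
gripper_force: 30.6
```

>>> jog_arm --hand '[0.03, 0.03, 0.03, 0.03, 0.03]' --pt "0 0 -0.001" --pt "0 0 -0.001" --pt "0 0 -0.001" --pt "0 0 0" --pt "0 0 0" --yaw '[0, 0, 0, 0, 0]'

```text
time_s: 17.75
position: [0.4001, -0.3076, 0.0905]
tool_rot: [[-0.0, 1.0, 0.001], [1.0, 0.0, -0.002], [-0.002, 0.001, -1.0]]
ft_force: [-2.8, 0.5, 8.6]
grip_width: 0.0377
gripper_force: 31.7
```

>>> jog_arm --hand '[0.045, 0.052, 0.06, 0.06, 0.06]' --pt "0 0 0" --pt "0 0 0" --pt "0 0 0" --pt "0 0 0.02" --pt "0 0 0.04" --yaw '[0, 0, 0, 0, 0]'

```text
time_s: 18.38
position: [0.3995, -0.3064, 0.1489]
tool_rot: [[0.0, 1.0, -0.002], [1.0, -0.0, 0.003], [0.003, -0.002, -1.0]]
ft_force: [-0.3, -0.1, -0.0]
grip_width: 0.0601
gripper_force: 0.0
```

>>> jog_arm --hand '[0.065, 0.065, 0.065, 0.065, 0.065]' --pt "0 0 0.04" --pt "0.0 0.0524 0.01" --pt "0.03 0.0524 0" --pt "0.035 0.05 0" --pt "0.035 0.05 0" --yaw '[0, 0, 0, 0.026, 0]'

```text
time_s: 19.0
position: [0.5008, -0.1005, 0.1995]
tool_rot: [[-0.026, 1.0, 0.0], [1.0, 0.026, -0.0], [-0.0, 0.0, -1.0]]
ft_force: [-0.1, -1.0, 0.4]
grip_width: 0.065
gripper_force: 0.0
```

>>> jog_arm --hand '[0.065, 0.065, 0.065, 0.065, 0.065]' --pt "0.035 0.05 0" --pt "0.03 0.05 0" --pt "0.0025 0.0092 -0.02" --pt "0 0 -0.03" --pt "0 0 0" --yaw '[0, 0, 0, 0, 0]'

```text
time_s: 19.62
position: [0.5664, 0.0074, 0.1475]
tool_rot: [[-0.026, 1.0, -0.005], [1.0, 0.026, 0.001], [0.001, -0.005, -1.0]]
ft_force: [-0.2, -0.5, 0.3]
grip_width: 0.0648
gripper_force: 0.0
```

```bash
python3 - <<'E'
from h import *
s=env.observe();print(s["position"])
shot("side","s3",(200,110,460,270),3)
E
```

```text
[0.56643752 0.00739694 0.14752599]
```

View pics/s3.png

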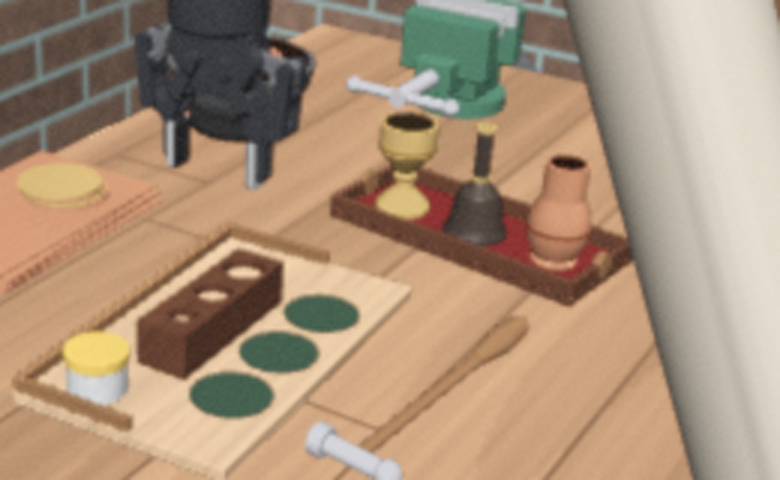

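All three stand upright in the tray: lamp (407,170), bell (477,190) and pot (560,215). The block is free at (210,310) with the gripper above it.

>>> jog_arm --hand '[0.065, 0.065, 0.065, 0.065, 0.065]' --pt "0 0 -0.03" --pt "0 0 -0.03" --pt "0 0 -0.025" --pt "0 0 -0.015" --pt "0 0 -0.003" --yaw '[0, 0, 0, 0, 0]'

```text
time_s: 20.3
position: [0.5677, 0.0068, 0.0465]
tool_rot: [[-0.026, 1.0, 0.0], [1.0, 0.026, -0.0], [-0.0, 0.0, -1.0]]
ft_force: [0.4, -0.2, 0.5]
grip_width: 0.0647
gripper_force: 0.0
```

>>> jog_arm --hand '[0.065, 0.06, 0.055, 0.051, 0.049]' --pt "0 0 -0.004" --pt "0 0 0" --pt "0 0 0" --pt "0 0 0" --pt "0 0 0" --yaw '[0, 0, 0, 0, 0]'

```text
time_s: 20.92
position: [0.5675, 0.007, 0.0425]
tool_rot: [[-0.026, 1.0, 0.0], [1.0, 0.026, -0.0], [-0.0, 0.0, -1.0]]
ft_force: [-1.5, 0.6, 0.6]
grip_width: 0.0486
gripper_force: 0.0
```

>>> jog_arm --hand '[0.047, 0.044, 0.041, 0.038, 0.038]' --pt "0 0 0" --pt "0 0 0" --pt "0 0 0" --pt "0 0 0" --pt "0 0 0" --yaw '[0, 0, 0, 0, 0]' --grip_force 50

```text
time_s: 21.55
position: [0.568, 0.007, 0.043]
tool_rot: [[-0.026, 1.0, 0.002], [1.0, 0.026, -0.0], [-0.0, 0.002, -1.0]]
ft_force: [0.6, 0.2, 5.8]
grip_width: 0.0448
gripper_force: 50.3
```

>>> jog_arm --hand '[0.038, 0.038, 0.038, 0.038, 0.038]' --pt "0 0 0.01" --pt "0 0 0.025" --pt "0 0 0.025" --pt "0 0 0.02" --pt "-0.006 0.021 0" --yaw '[0, 0, 0, 0, 0.08]'

```text
time_s: 22.18
position: [0.562, 0.0273, 0.1238]
tool_rot: [[-0.106, 0.994, 0.002], [0.994, 0.106, -0.001], [-0.001, 0.002, -1.0]]
ft_force: [-0.1, 0.4, -3.3]
grip_width: 0.0444
gripper_force: 52.2
```

>>> jog_arm --hand '[0.038, 0.038, 0.038, 0.038, 0.038]' --pt "-0.0114 0.0396 0" --pt "-0.0114 0.0396 0" --pt "-0.0114 0.0396 0" --pt "-0.0114 0.0396 0" --pt "-0.0114 0.0396 0" --yaw '[0.16, 0.16, 0.16, 0.16, 0.16]'

```text
time_s: 22.8
position: [0.5035, 0.2271, 0.1223]
tool_rot: [[-0.79, 0.613, -0.001], [0.613, 0.79, -0.0], [0.001, -0.001, -1.0]]
ft_force: [0.4, 0.5, -3.0]
grip_width: 0.044
gripper_force: 52.2
```

>>> jog_arm --hand '[0.038, 0.038, 0.038, 0.038, 0.038]' --pt "-0.0114 0.0396 0" --pt "-0.0114 0.0396 0" --pt "-0.0057 0.0192 0" --pt "0 0 -0.03" --pt "0 0 -0.03" --yaw '[0.16, 0.16, 0.085, 0, 0]'

```text
time_s: 23.42
position: [0.4754, 0.3246, 0.0617]
tool_rot: [[-0.967, 0.256, -0.0], [0.256, 0.967, -0.0], [0.0, -0.0, -1.0]]
ft_force: [0.2, 0.6, -3.1]
grip_width: 0.044
gripper_force: 52.3
```

>>> jog_arm --hand '[0.038, 0.038, 0.038, 0.038, 0.038]' --pt "0 0 -0.015" --pt "0 0 -0.006" --pt "0 0 0" --pt "0 0 0" --pt "0 0 0" --yaw '[0, 0, 0, 0, 0]'

```text
time_s: 24.05
position: [0.4763, 0.3245, 0.042]
tool_rot: [[-0.966, 0.257, 0.001], [0.257, 0.966, 0.0], [-0.001, 0.001, -1.0]]
ft_force: [0.1, -0.6, -2.3]
grip_width: 0.0443
gripper_force: 52.2
```

```bash
python3 - <<'E'
from h import *
s=env.observe();print(s["position"],s["tool_rot"][:,0],s["ft_force"])
a=shot("side","s4",(120,170,320,370),3.5);b=shot("top","t4",(95,160,255,300),3.5)
cv2.imwrite("pics/st4.png",np.hstack([cv2.resize(cv2.imread("pics/s4.png"),(400,400)),cv2.resize(cv2.imread("pics/t4.png"),(400,400))]))
E
```

```text
[0.47626974 0.32454083 0.04202356] [-0.96643994  0.25689066 -0.00101113] [ 0.05055456 -0.56980987 -2.25778712]
```

View pics/st4.png

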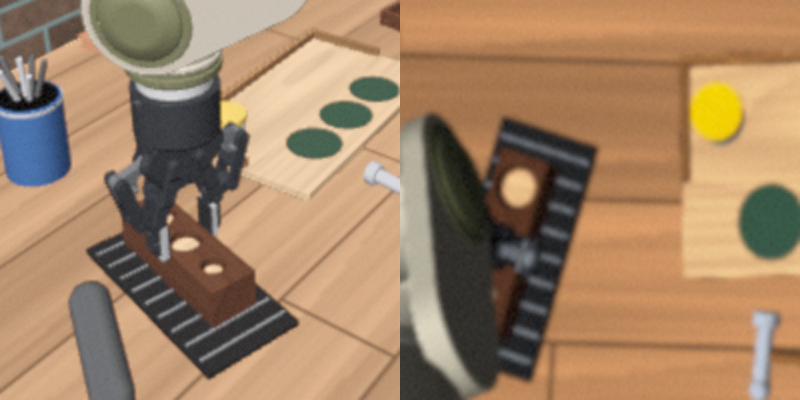

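The block hangs level over the pad, lengthwise along it; in the side view it sits mid-pad at about (185,260). I lower it.

>>> jog_arm --hand '[0.038, 0.038, 0.038, 0.038, 0.038]' --pt "0 0 -0.005" --pt "0 0 -0.003" --pt "0 0 -0.001" --pt "0 0 -0.0005" --pt "0 0 0" --yaw '[0, 0, 0, 0, 0]'

```text
time_s: 24.78
position: [0.476, 0.3244, 0.0318]
tool_rot: [[-0.966, 0.257, 0.0], [0.257, 0.966, -0.0], [-0.0, 0.0, -1.0]]
ft_force: [-0.1, -0.3, -1.9]
grip_width: 0.0442
gripper_force: 52.3
```

>>> jog_arm --hand '[0.038, 0.038, 0.038, 0.038, 0.038]' --pt "0 0 -0.0005" --pt "0 0 -0.0005" --pt "0 0 -0.0005" --pt "0 0 0" --pt "0 0 0" --yaw '[0, 0, 0, 0, 0]'

```text
time_s: 25.4
position: [0.476, 0.3244, 0.031]
tool_rot: [[-0.966, 0.257, 0.001], [0.257, 0.966, 0.0], [-0.0, 0.0, -1.0]]
ft_force: [-2.0, -2.0, 5.9]
grip_width: 0.0443
gripper_force: 53.1
```

>>> jog_arm --hand '[0.048, 0.054, 0.06, 0.065, 0.065]' --pt "0 0 0" --pt "0 0 0" --pt "0 0 0" --pt "0 0 0.01" --pt "0 0 0.03" --yaw '[0, 0, 0, 0, 0]'

```text
time_s: 26.02
position: [0.4754, 0.3241, 0.0702]
tool_rot: [[-0.966, 0.257, -0.002], [0.257, 0.966, -0.001], [0.002, -0.002, -1.0]]
ft_force: [0.4, -0.0, 0.6]
grip_width: 0.0652
gripper_force: 0.0
```

>>> jog_arm --hand '[0.065, 0.065, 0.065, 0.065, 0.065]' --pt "0 0 0.04" --pt "0 0 0.04" --pt "-0.0069 -0.0575 0.02" --pt "-0.0069 -0.0575 0" --pt "-0.0069 -0.0575 0" --yaw '[0, 0, -0.164, -0.164, -0.164]'

```text
time_s: 26.65
position: [0.4549, 0.1504, 0.1713]
tool_rot: [[-0.727, 0.686, 0.002], [0.686, 0.727, 0.0], [-0.001, 0.001, -1.0]]
ft_force: [2.1, -1.4, 0.0]
grip_width: 0.0648
gripper_force: 0.0
```

>>> jog_arm --hand '[0.065, 0.065, 0.065, 0.065, 0.065]' --pt "-0.0069 -0.0575 0" --pt "-0.0069 -0.0575 0" --pt "-0.0069 -0.0575 0" --pt "-0.0069 -0.0575 0" --pt "-0.0069 -0.0575 0" --yaw '[-0.164, -0.164, -0.164, -0.164, -0.163]'

```text
time_s: 27.28
position: [0.4204, -0.1375, 0.1712]
tool_rot: [[0.005, 1.0, 0.001], [1.0, -0.005, -0.001], [-0.001, 0.001, -1.0]]
ft_force: [1.1, 0.1, -0.4]
grip_width: 0.065
gripper_force: 0.0
```

```bash
python3 - <<'E'
from h import *
im=shot("top","t5",(95,160,295,300),4)
hsv=cv2.cvtColor(im,cv2.COLOR_RGB2HSV);H,S,V=[hsv[...,i].astype(int) for i in range(3)]
m=((V<110)&(S>95)).astype(np.uint8)
c=blob(m,(100,195,185,300));P=np.array([ray("top",p,.048)[:2] for p in c[:,0].astype(float)]).astype(np.float32)
r=cv2.minAreaRect(P);print(r,cv2.boxPoints(r))
E
```

```text
((0.4757867455482483, 0.31927812099456787), (0.05840201675891876, 0.15191325545310974), 75.78424835205078) [[0.39498505 0.30962428]
 [0.5422464  0.27231833]
 [0.5565884  0.32893196]
 [0.4093271  0.3662379 ]]
```

View pics/t5.png

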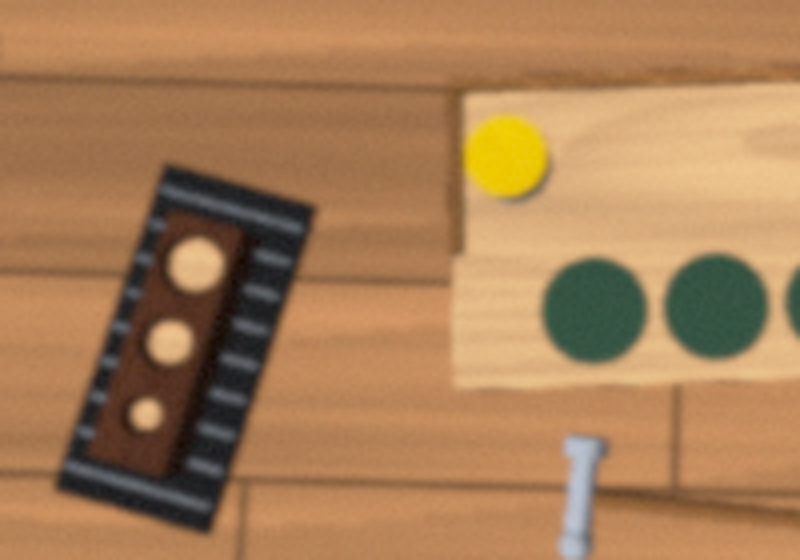

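The block lies released in the middle of the pad, hollows up: block centre at (168,342) over pad centre (187,347), and the offset between them is the expected parallax. Next I fetch the pot.

>>> jog_arm --hand '[0.065, 0.065, 0.065, 0.065, 0.065]' --pt "-0.0068 -0.057 0" --pt "-0.0068 -0.057 0" --pt "-0.0067 -0.056 0" --pt "0 0 -0.02" --pt "0 0 -0.03" --yaw '[0.005, 0, 0, 0, 0]'

```text
time_s: 27.95
position: [0.4006, -0.3067, 0.1208]
tool_rot: [[-0.004, 1.0, 0.002], [1.0, 0.004, -0.002], [-0.002, 0.002, -1.0]]
ft_force: [-0.3, 0.4, 0.0]
grip_width: 0.0651
gripper_force: 0.0
```

>>> jog_arm --hand '[0.065, 0.065, 0.06, 0.05, 0.045]' --pt "0 0 -0.02" --pt "0 0 -0.01" --pt "0 0 0" --pt "0 0 0" --pt "0 0 0" --yaw '[0, 0, 0, 0, 0]'

```text
time_s: 28.58
position: [0.4007, -0.3058, 0.091]
tool_rot: [[-0.005, 1.0, 0.001], [1.0, 0.005, -0.001], [-0.001, 0.001, -1.0]]
ft_force: [-0.1, 0.5, 1.2]
grip_width: 0.0448
gripper_force: 0.0
```

>>> jog_arm --hand '[0.042, 0.039, 0.036, 0.032, 0.03]' --pt "0 0 0" --pt "0 0 0" --pt "0 0 0" --pt "0 0 0" --pt "0 0 0" --yaw '[0, 0, 0, 0, 0]' --grip_force 30

```text
time_s: 29.2
position: [0.4005, -0.3059, 0.0909]
tool_rot: [[-0.005, 1.0, 0.0], [1.0, 0.005, -0.001], [-0.001, 0.0, -1.0]]
ft_force: [-2.9, -0.0, 6.0]
grip_width: 0.0374
gripper_force: 29.5
```

>>> jog_arm --hand '[0.03, 0.03, 0.03, 0.03, 0.03]' --pt "0 0 0.01" --pt "0 0 0.025" --pt "0 0 0.025" --pt "0.0048 0.017 0" --pt "0.0098 0.035 0" --yaw '[0, 0, 0, 0, 0]'

```text
time_s: 29.82
position: [0.4149, -0.2524, 0.1494]
tool_rot: [[-0.003, 1.0, -0.001], [1.0, 0.003, 0.001], [0.001, -0.001, -1.0]]
ft_force: [0.3, 0.2, -2.9]
grip_width: 0.0372
gripper_force: 30.7
```

>>> jog_arm --hand '[0.03, 0.03, 0.03, 0.03, 0.03]' --pt "0.014 0.05 0" --pt "0.014 0.05 0" --pt "0.014 0.05 0" --pt "0.014 0.05 0" --pt "0.014 0.05 0" --yaw '[0, 0, 0, 0, 0]'

```text
time_s: 30.45
position: [0.4843, -0.0007, 0.1492]
tool_rot: [[-0.005, 1.0, -0.002], [1.0, 0.005, 0.001], [0.001, -0.002, -1.0]]
ft_force: [-0.1, -1.5, -2.5]
grip_width: 0.0374
gripper_force: 30.7
```

>>> jog_arm --hand '[0.03, 0.03, 0.03, 0.03, 0.03]' --pt "0.0126 0.045 0" --pt "0.007 0.025 0" --pt "0.0016 0.0077 -0.015" --pt "0 0 -0.02" --pt "0 0 -0.006" --yaw '[0, 0, 0, 0, 0]'

```text
time_s: 31.08
position: [0.5047, 0.074, 0.1071]
tool_rot: [[-0.005, 1.0, -0.004], [1.0, 0.005, 0.0], [0.0, -0.004, -1.0]]
ft_force: [-0.7, 0.6, -2.1]
grip_width: 0.0377
gripper_force: 30.7
```

>>> jog_arm --hand '[0.03, 0.03, 0.03, 0.03, 0.03]' --pt "0 0 -0.002" --pt "0 0 -0.002" --pt "0 0 0" --pt "0 0 0" --pt "0 0 0" --yaw '[0, 0, 0, 0, 0]'

```text
time_s: 31.7
position: [0.5063, 0.0741, 0.1055]
tool_rot: [[-0.005, 1.0, 0.0], [1.0, 0.005, -0.0], [-0.0, 0.0, -1.0]]
ft_force: [-0.1, -0.5, -1.9]
grip_width: 0.0375
gripper_force: 30.7
```

>>> jog_arm --hand '[0.03, 0.03, 0.03, 0.03, 0.03]' --pt "0 0 -0.001" --pt "0 0 -0.0007" --pt "0 0 -0.0005" --pt "0 0 0" --pt "0 0 0" --yaw '[0, 0, 0, 0, 0]'

```text
time_s: 32.33
position: [0.5064, 0.0741, 0.1039]
tool_rot: [[-0.005, 1.0, 0.001], [1.0, 0.005, -0.0], [-0.0, 0.001, -1.0]]
ft_force: [-1.6, -0.0, 6.8]
grip_width: 0.0375
gripper_force: 31.6
```

>>> jog_arm --hand '[0.045, 0.052, 0.06, 0.06, 0.06]' --pt "0 0 0" --pt "0 0 0" --pt "0 0 0" --pt "0 0 0.02" --pt "0 0 0.04" --yaw '[0, 0, 0, 0, 0]'

```text
time_s: 32.95
position: [0.5056, 0.0741, 0.1627]
tool_rot: [[-0.005, 1.0, -0.004], [1.0, 0.005, 0.0], [0.0, -0.004, -1.0]]
ft_force: [0.1, -0.6, -0.9]
grip_width: 0.0596
gripper_force: 0.0
```

>>> jog_arm --hand '[0.05, 0.05, 0.05, 0.05, 0.05]' --pt "0 0 0.025" --pt "-0.003 -0.0558 0" --pt "-0.003 -0.0558 0" --pt "-0.003 -0.0558 0" --pt "-0.003 -0.0558 0" --yaw '[0.005, 0, 0, 0, 0]'

```text
time_s: 33.58
position: [0.494, -0.1509, 0.1882]
tool_rot: [[-0.01, 1.0, 0.0], [1.0, 0.01, -0.0], [-0.0, 0.0, -1.0]]
ft_force: [1.4, 2.0, -0.3]
grip_width: 0.05
gripper_force: 0.0
```

>>> jog_arm --hand '[0.045, 0.045, 0.045, 0.045, 0.045]' --pt "-0.003 -0.0558 0" --pt "-0.003 -0.0558 0" --pt "-0.0033 -0.056 0" --pt "0 0 -0.02" --pt "0 0 -0.03" --yaw '[0, 0, 0, 0, 0]'

```text
time_s: 34.2
position: [0.485, -0.3178, 0.1378]
tool_rot: [[-0.009, 1.0, 0.001], [1.0, 0.009, -0.001], [-0.001, 0.001, -1.0]]
ft_force: [0.7, 0.1, -0.8]
grip_width: 0.0451
gripper_force: 0.0
```

>>> jog_arm --hand '[0.045, 0.045, 0.045, 0.045, 0.035]' --pt "0 0.001 -0.02" --pt "0 0 -0.02" --pt "0 0 -0.0085" --pt "0 0 0" --pt "0 0 0" --yaw '[-0.01, 0, 0, 0, 0]'

```text
time_s: 34.83
position: [0.4853, -0.316, 0.0904]
tool_rot: [[-0.0, 1.0, 0.001], [1.0, 0.0, -0.001], [-0.001, 0.001, -1.0]]
ft_force: [0.0, 0.1, 0.7]
grip_width: 0.0352
gripper_force: 0.0
```

>>> jog_arm --hand '[0.028, 0.02, 0.015, 0.01, 0.01]' --pt "0 0 0" --pt "0 0 0" --pt "0 0 0" --pt "0 0 0" --pt "0 0 0" --yaw '[0, 0, 0, 0, 0]' --grip_force 40

```text
time_s: 35.45
position: [0.4849, -0.3158, 0.09]
tool_rot: [[-0.0, 1.0, 0.0], [1.0, 0.0, -0.0], [-0.0, 0.0, -1.0]]
ft_force: [-1.7, 0.1, 4.7]
grip_width: 0.0139
gripper_force: 39.2
```

>>> jog_arm --hand '[0.01, 0.01, 0.01, 0.01, 0.01]' --pt "0 0 0.01" --pt "0 0 0.025" --pt "0 0 0.025" --pt "0.0013 0.017 0" --pt "0.0028 0.035 0" --yaw '[0, 0, 0, 0, 0]'

```text
time_s: 36.08
position: [0.4886, -0.2626, 0.1484]
tool_rot: [[0.001, 1.0, -0.001], [1.0, -0.001, 0.001], [0.001, -0.001, -1.0]]
ft_force: [-0.0, 0.6, -3.8]
grip_width: 0.0138
gripper_force: 39.4
```

>>> jog_arm --hand '[0.01, 0.01, 0.01, 0.01, 0.01]' --pt "0.004 0.05 0" --pt "0.004 0.05 0" --pt "0.004 0.05 0" --pt "0.004 0.05 0" --pt "0.0028 0.035 0" --yaw '[0, 0, 0, 0, 0]'

```text
time_s: 36.7
position: [0.5065, -0.0253, 0.1483]
tool_rot: [[-0.002, 1.0, -0.003], [1.0, 0.002, 0.001], [0.001, -0.003, -1.0]]
ft_force: [0.2, -1.3, -3.5]
grip_width: 0.0141
gripper_force: 39.4
```

>>> jog_arm --hand '[0.01, 0.01, 0.01, 0.01, 0.01]' --pt "0.0016 0.02 0" --pt "0.0004 0.0073 -0.015" --pt "0 0 -0.02" --pt "0 0 -0.008" --pt "0 0 -0.001" --yaw '[0, 0, 0, 0, 0]'

```text
time_s: 37.33
position: [0.5093, -0.001, 0.105]
tool_rot: [[-0.0, 1.0, -0.002], [1.0, 0.0, 0.0], [0.0, -0.002, -1.0]]
ft_force: [0.4, 0.3, -3.0]
grip_width: 0.0141
gripper_force: 39.4
```

>>> jog_arm --hand '[0.01, 0.01, 0.01, 0.01, 0.01]' --pt "0 0 -0.001" --pt "0 0 0" --pt "0 0 0" --pt "0 0 0" --pt "0 0 0" --yaw '[0, 0, 0, 0, 0]'

```text
time_s: 37.95
position: [0.5099, -0.0014, 0.1047]
tool_rot: [[0.0, 1.0, 0.0], [1.0, -0.0, -0.0], [-0.0, 0.0, -1.0]]
ft_force: [-0.4, 0.2, -4.0]
grip_width: 0.0143
gripper_force: 39.4
```

>>> jog_arm --hand '[0.01, 0.01, 0.01, 0.01, 0.01]' --pt "0 0 -0.001" --pt "0 0 -0.0008" --pt "0 0 -0.0005" --pt "0 0 0" --pt "0 0 0" --yaw '[0, 0, 0, 0, 0]'

```text
time_s: 38.58
position: [0.51, -0.0014, 0.1031]
tool_rot: [[-0.0, 1.0, 0.001], [1.0, 0.0, -0.0], [-0.0, 0.001, -1.0]]
ft_force: [-2.6, -0.1, 6.5]
grip_width: 0.0141
gripper_force: 40.3
```

>>> jog_arm --hand '[0.02, 0.03, 0.04, 0.04, 0.04]' --pt "0 0 0" --pt "0 0 0" --pt "0 0 0" --pt "0 0 0.02" --pt "0 0 0.04" --yaw '[0, 0, 0, 0, 0]'

```text
time_s: 39.2
position: [0.5092, -0.0013, 0.1619]
tool_rot: [[0.0, 1.0, -0.003], [1.0, -0.0, 0.001], [0.001, -0.003, -1.0]]
ft_force: [0.0, -0.4, 0.1]
grip_width: 0.0399
gripper_force: 0.0
```

>>> jog_arm --hand '[0.06, 0.07, 0.08, 0.08, 0.08]' --pt "0 0 0.025" --pt "0.0098 -0.0541 0" --pt "0.0098 -0.0541 0" --pt "0.0098 -0.0541 0" --pt "0.0098 -0.0541 0" --yaw '[0, 0, 0, 0, 0]'

```text
time_s: 39.83
position: [0.5492, -0.2196, 0.1873]
tool_rot: [[0.0, 1.0, 0.0], [1.0, -0.0, 0.0], [0.0, 0.0, -1.0]]
ft_force: [0.3, 0.7, -0.2]
grip_width: 0.0798
gripper_force: 0.0
```

>>> jog_arm --hand '[0.082, 0.082, 0.082, 0.082, 0.082]' --pt "0.0098 -0.0541 0" --pt "0.0099 -0.0542 0" --pt "0 0 -0.02" --pt "0 0 -0.03" --pt "0 0 0" --yaw '[0, 0, 0, 0, 0]'

```text
time_s: 40.45
position: [0.5679, -0.3255, 0.1351]
tool_rot: [[0.0, 1.0, -0.004], [1.0, -0.0, 0.003], [0.003, -0.004, -1.0]]
ft_force: [0.2, -1.2, -0.7]
grip_width: 0.082
gripper_force: 0.0
```

>>> jog_arm --hand '[0.082, 0.082, 0.082, 0.082, 0.072]' --pt "0 0 -0.02" --pt "0 0 -0.02" --pt "0 0 -0.012" --pt "0 0 -0.002" --pt "0 0 0" --yaw '[0, 0, 0, 0, 0]'

```text
time_s: 41.08
position: [0.5691, -0.3263, 0.0842]
tool_rot: [[-0.0, 1.0, 0.001], [1.0, 0.0, -0.001], [-0.001, 0.001, -1.0]]
ft_force: [-0.2, 0.4, -0.1]
grip_width: 0.0722
gripper_force: 0.0
```

>>> jog_arm --hand '[0.066, 0.062, 0.058, 0.054, 0.05]' --pt "0 0 0" --pt "0 0 0" --pt "0 0 0" --pt "0 0 0" --pt "0 0 0" --yaw '[0, 0, 0, 0, 0]' --grip_force 30

```text
time_s: 41.7
position: [0.5687, -0.3263, 0.0841]
tool_rot: [[0.0, 1.0, 0.0], [1.0, -0.0, -0.001], [-0.001, 0.0, -1.0]]
ft_force: [-2.3, -0.4, 5.7]
grip_width: 0.0544
gripper_force: 30.5
```

>>> jog_arm --hand '[0.05, 0.05, 0.05, 0.05, 0.05]' --pt "0 0 0.01" --pt "0 0 0.025" --pt "0 0 0.025" --pt "-0.0039 0.017 0" --pt "-0.008 0.034 0" --yaw '[0, 0, 0, 0, 0]'

```text
time_s: 42.32
position: [0.5568, -0.2753, 0.1434]
tool_rot: [[0.001, 1.0, 0.0], [1.0, -0.001, -0.0], [-0.0, 0.0, -1.0]]
ft_force: [-0.2, -0.1, -3.2]
grip_width: 0.0543
gripper_force: 32.4
```

>>> jog_arm --hand '[0.05, 0.05, 0.05, 0.05, 0.05]' --pt "-0.0118 0.05 0" --pt "-0.0118 0.05 0" --pt "-0.0118 0.05 0" --pt "-0.008 0.034 0" --pt "-0.0035 0.0162 0" --yaw '[0, 0, 0, 0, 0]'

```text
time_s: 42.95
position: [0.5096, -0.0734, 0.1437]
tool_rot: [[-0.002, 1.0, 0.0], [1.0, 0.002, 0.0], [0.0, 0.0, -1.0]]
ft_force: [0.4, -1.1, -2.8]
grip_width: 0.0541
gripper_force: 32.3
```

>>> jog_arm --hand '[0.05, 0.05, 0.05, 0.05, 0.05]' --pt "0 0 -0.015" --pt "0 0 -0.02" --pt "0 0 -0.008" --pt "0 0 -0.001" --pt "0 0 0" --yaw '[0, 0, 0, 0, 0]'

```text
time_s: 43.58
position: [0.5104, -0.0752, 0.0998]
tool_rot: [[0.0, 1.0, 0.001], [1.0, -0.0, -0.0], [-0.0, 0.001, -1.0]]
ft_force: [0.4, -0.5, -2.6]
grip_width: 0.054
gripper_force: 32.5
```

>>> jog_arm --hand '[0.05, 0.05, 0.05, 0.05, 0.05]' --pt "0 0 -0.0015" --pt "0 0 -0.001" --pt "0 0 -0.0007" --pt "0 0 0" --pt "0 0 0" --yaw '[0, 0, 0, 0, 0]'

```text
time_s: 44.2
position: [0.5101, -0.075, 0.097]
tool_rot: [[-0.0, 1.0, 0.001], [1.0, 0.0, -0.001], [-0.001, 0.001, -1.0]]
ft_force: [-2.8, 0.2, 5.8]
grip_width: 0.0539
gripper_force: 33.5
```

Contact. I release, rise and move away, then check everything.

>>> jog_arm --hand '[0.06, 0.066, 0.074, 0.08, 0.08]' --pt "0 0 0" --pt "0 0 0" --pt "0 0 0" --pt "0 0 0.02" --pt "0 0 0.04" --yaw '[0, 0, 0, 0, 0]'

```text
time_s: 44.82
position: [0.5093, -0.0747, 0.1557]
tool_rot: [[0.0, 1.0, -0.003], [1.0, -0.0, 0.001], [0.001, -0.003, -1.0]]
ft_force: [0.0, 0.4, -0.1]
grip_width: 0.0797
gripper_force: 0.0
```

>>> jog_arm --hand '[0.08, 0.08, 0.08, 0.08, 0.08]' --pt "0 0 0.04" --pt "-0.01 -0.05 0.01" --pt "-0.01 -0.05 0" --pt "-0.01 -0.05 0" --pt "-0.01 -0.05 0" --yaw '[0, 0, 0, 0, 0]'

```text
time_s: 45.45
position: [0.4695, -0.2765, 0.2061]
tool_rot: [[-0.0, 1.0, 0.0], [1.0, 0.0, -0.0], [-0.0, 0.0, -1.0]]
ft_force: [0.3, -0.1, 0.3]
grip_width: 0.0799
gripper_force: 0.0
```

>>> jog_arm --hand '[0.08, 0.08, 0.08, 0.08, 0.08]' --pt "-0.01 -0.05 0" --pt "-0.01 -0.04 0" --pt "0 0 0" --pt "0 0 0" --pt "0 0 0" --yaw '[0, 0, 0, 0, 0]'

```text
time_s: 46.08
position: [0.4504, -0.3638, 0.2063]
tool_rot: [[-0.001, 1.0, 0.0], [1.0, 0.001, 0.0], [0.0, 0.0, -1.0]]
ft_force: [-0.8, -0.0, -0.1]
grip_width: 0.0802
gripper_force: 0.0
```

```bash
python3 - <<'E'
from h import *
t=env.get_image("top");s=env.get_image("side")
a=np.load("top0.npy")
cr=lambda i:cv2.resize(i[165:305,100:350,::-1],None,fx=1.6,fy=1.6,interpolation=cv2.INTER_CUBIC)
l=np.vstack([cr(a),cr(t)]);r=cv2.resize(s[160:340,150:350,::-1],(390,448*390//400))
r=cv2.copyMakeBorder(r,0,l.shape[0]-r.shape[0],0,0,cv2.BORDER_CONSTANT)
cv2.imwrite("pics/fin.png",np.hstack([l,r]))
big=lambda i:cv2.cvtColor(i[215:262,225:325],cv2.COLOR_RGB2GRAY).astype(np.float32)
for n,(x0,x1) in dict(pot=(226,258),bell=(259,290),lamp=(290,324)).items():
    g=lambda i:cv2.cvtColor(i[216:258,x0:x1],cv2.COLOR_RGB2GRAY).astype(np.float32)
    print(n,cv2.phaseCorrelate(g(a),g(t),cv2.createHanningWindow((x1-x0,42),cv2.CV_32F)))
print(env.observe()["position"])
E
```

```text
pot ((-0.6109502465736831, 0.3862820001045577), 0.97634443309572)
bell ((-0.11513955909765627, 0.3967273243091718), 1.0512885835435655)
lamp ((-0.1312836044990746, 0.3366046716399964), 0.9639180230505673)
[ 0.45033545 -0.36399664  0.20634329]
```

View pics/fin.png

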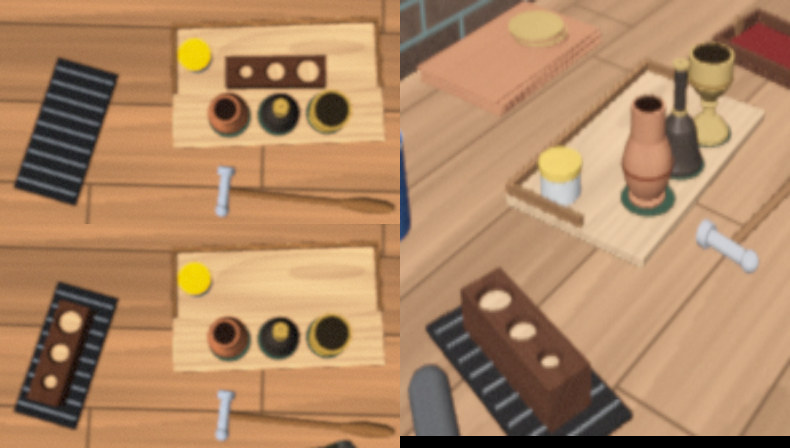

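The final view matches the start: pot (228,335), bell (279,335) and lamp (328,335) are each within 1 px (about 2 mm) of their old places. The block lies mid-pad at (60,352), and the hammer and wax tin have not moved. I hand the job in.

```bash
python3 -c "
from rig import env
print(env.close_job())"
```

```text
the job is handed in; nothing more can be done
None
```

The job is handed in: the block lies hollows up in the middle of the pad, and the lamp, pot and bell stand upright within about 2 mm of where they started; the hammer and wax tin look unmoved (the can wasn't rechecked at the end), and no verdict was returned.

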